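# Lock a junction-box cover with its press-and-turn stud

### The arm

A 6-joint arm with a two-finger parallel gripper is mounted at the origin on the work surface. World frame = base frame: x ahead of the robot, y to its left, z up, the work surface at z = 0. Lengths are in m, angles in rad, forces in N, time in s.
With the tool pointing down it reaches from about 0.3 to 0.875 m from the base axis. Payload 6.4 kg.
Tool frame: the origin (TCP) lies on the centre line of the jaws, within the pads' length; the fingertips stand 14 mm ahead of it and the grasp point (between the pads) lies 5 mm behind it; z points along the fingers, y is the direction in which the jaws open and shut (so a half turn about z gives the same grasp; the last joint's range is limited). The gripper opens to 85 mm and grips with 20 to 120 N. Pads are 22 mm wide; open, the fingers measure 114 mm over their backs; the gripper's body (76 mm by 85 mm) begins 54 mm behind the grasp point. The pads swing forward as they close: fully open they stand 13 mm farther back than shut.
Start: joints at [-1.512, 0.181, 1.607, -0, 1.354, -0.206], TCP at [0.151, -0.555, 0.245] pointing down, gripper open.
Joint ranges: [-2.99, 2.99], [-0.89, 2.07], [0.3, 2.58], [-1.14, 4.28], [0, 2.63], [-3.12, 3.12]. Speed limits (rad/s): [2.57, 2.57, 3.01, 3.14, 3.14, 3.14].

### API

Orientations are given as a unit quaternion [w, x, y, z].
In Python, from bench import * gives the robot as it stands.
- The arm moves only by the tool servo_tool, never from a script. Its argument "plan" is a list that holds one entry, the list of rows, each a list of 5 numbers: the shift along the world's x, y, z in m, then the turn about the world's z in rad, then the gripper command: -1 is shut, 1 is fully open, values between are in proportion. In form: [[[tx, ty, tz, roll, claw], ...]]. A call has 1 to 8 rows; each row shifts and turns the commanded pose from where the row before left it; what a row does not reach is not made up. A row lasts 1/10 s, in which the tool goes at most 50 mm and 8.59 degrees, less where a joint would pass 70% of its speed; a pose out of reach is approached as far as the arm can. A call with a gripper value outside its range is refused whole. The fingers move at their own pace and stop on an object; the grip force is fixed at half the most. Time passes only in rows, so rows that do not move let the fingers close. It gives the time, the measured TCP pose, the force and the opening at its end, in the units of the state.
- get_obs(): the state, without advancing time (a new reading comes with each control period).
- camera(name): name is "scene" or "top" or "wrist"; returns a dict with "img" (420x560x3 uint8, blue, green, red), "camera_matrix" (3x3 intrinsics, pixels), "k1" (the pictures are not rectified: a ray, as slopes to the right and down, at radius r is drawn at 1 + k1 r^2 times it, then the intrinsics apply), "rvec" (rotation vector, rad) and "tvec" (3), from world to camera coordinates, as OpenCV has them. Camera axes: x right, y down, z forward; pixel columns grow to the right and rows downward; lengths in m; the calibration is good to about 2 mm. A picture is of the moment at which its call begins. There is no depth.
- hand_in(): hands the job in, once; it reports no verdict.
Trained networks look in a picture, given as the dict that the camera call returned (one of the last four; its "shot" number tells which), for a name from the list of things; names that differ only in an ending like _2 or _b are one class to them, and where a whole thing is asked for, a point or a joint stands for the part that bears it (a point fixed in the world has none). Each returns a list of dicts, best first, with "conf" (0 to 1); they miss things now and then, are a little off and sometimes report something else, mostly with a low value. They report only what shows in the picture. A call takes as long as a camera call. They do not tell look-alikes from the thing itself.
- trace(picture, thing): "mask" (420x560 bool, what is visible of it) and "rect" ([left, top, right, bottom] as shares, 0 to 1, of the picture: columns of its width, rows of its height, round what is visible of it).
- pinpoint(picture, thing): "centre" ([row, column] as shares, 0 to 1, of the picture: columns of its width, rows of its height: a listed point, or the origin of a listed thing).
The state is a dict: "time_s": time; "q": joint angles; "dq": joint speeds; "joint_efforts": joint torques, N m; "eef_pos": TCP position; "eef_rot": TCP orientation; "wrist_force": force on the tool from outside, world axes, zero at the start; "torque": the same for the moment, N m; "opening": opening from 0.0 (shut) to 1.0 (fully open).
Only numpy, scipy, OpenCV 4.12 (cv2) and the standard library are available. Lean on these libraries where they do the work, as an engineer would, in place of code of your own. Each camera call takes 0.05 s, during which the arm holds its last target.

### The job

Take the winged quarter-turn stud out of the parts holder and lower it into the empty slot of the junction box's cover. Press it down gently against its spring, only as far as it needs to turn freely, turn it a quarter turn clockwise (seen from above), and let it spring up so that it stays caught when you let go. Never push it down with more than 25 N or force it round when it jams, and leave the gauge, fitting, jar and plain pin where they are.

Things in the scene. Friction and masses are not known exactly. Their poses are not given: they have to be found in the camera images.
- stud_grip (a point): Loose plain steel quarter-turn stud, 90 g (varies), 85 mm long, upright in one of the holder's holes at any yaw. Point: on its axis, middle of its upright flat wing: 40 mm long (x), 12 mm thick (y: grip across it), 28 mm high. z up. Round flange 36 mm across lies 14 to 19 mm below the point, then an 8 mm shank. A half turn changes nothing.
- stud_bar (a point): The stud's cross-bar at the foot of its shank, 26 mm long (x, parallel to the wing), 8 mm wide, 6 mm high. Point: its centre on the axis, 65 mm below stud_grip. A tip 8 mm across ends 6 mm below this point.
- slot (a point): Centre of the mouth of the empty slot in the flat top face of the junction box. Slot 30 mm long along this frame's x, 11 mm wide along y, straight walls 20 mm deep; z up. The cross-bar enters with the wing along x; afterwards the stud turns only clockwise seen from above (other way blocked) through 90 degrees, wing then along y; a hard stop lies 9 degrees beyond.
- housing: Junction box with grey cover, 110 (x) x 170 (y) mm, top 70 mm above table, fixed, left or right of the robot; origin: centre of underside. Slot at y = -45 mm; an identical stud is already locked at y = +45 mm. Hidden spring unit below the slot, depth unknown within 20 mm: its plunger is met with stud_grip 46 to 25 mm above the slot mouth.
- spring (a point): Axis point of the slot 30 mm below its mouth, near the hidden plunger (whose true height varies). Spring: 5 N per mm from 0 N. After 2.6 mm (13 N) the cross-bar clears the cam ridge and turns freely: hold 16 to 20 N; turned with less it jams sideways on the ridge. At 90 degrees, let go: it rises 2 mm into a notch and stays, stud_grip 25 to 45 mm above the mouth; the flange never reaches the cover.
- holder: Black block 70 (x) x 170 (y) mm, 63 mm high, fixed, on the side away from the junction box; origin: centre of its underside. Two round through holes 29 mm across at y = -45 and +45 mm: one holds the stud, the other the plain pin, hanging by flanges that lie on the top face; stud_grip is then 82 mm above the table.
- pin_mid (a point): Plain steel locating pin with a round 24 mm knob 24 mm high and no wing, in the other hole of the holder; not wanted; this point is at the middle of the knob.
- gauge_mid (a point): Round pressure gauge 52 mm across, 24 mm high, lying face up between box and holder; a bystander. Point at its middle.
- fitting_mid (a point): Brass fitting 24 mm across, 30 mm high; a bystander. Point at its middle.
- jar_mid (a point): White jar with black lid, 48 mm across, 55 mm high; a bystander. Point at its middle.
There are look-alikes about, which are no part of the job. What is shaped like the part that bears stud_grip but brown or red is not meant.

How it is judged:
On the way, in this order (a step that is already met when the one before it is completed fails the run):
1. the stud's cross-bar is lowered into the slot, its wing along the slot (horizontal distance between stud_grip and slot below 0.006 m and z of stud_grip in the frame of slot below 0.054 m and angle between the x axis of stud_grip and the x axis of slot, either way round below 0.3 rad), for 0.1 s.
2. the stud is turned a quarter turn below the cover (horizontal distance between stud_grip and slot below 0.006 m and z of stud_grip in the frame of slot below 0.047 m and angle between the x axis of stud_grip and the y axis of slot, either way round below 0.17 rad), for 0.2 s.
At the end, for the whole second after the job is handed in: The stud stands in the slot, turned a quarter turn (wing across the slot within 10 degrees), caught below the cover (stud_grip less than 47 mm above the slot mouth and within 6 mm of its axis, upright within 6 degrees), and released (all of step 2 and angle between stud_grip's own z axis and vertical below 0.1 rad); the robot touches nothing.
It fails at once if the stud presses on the spring plunger with more than 25 N (contact force between stud and plunger above 25 N).
It fails at once if the stud is forced against the junction box or its cam (all contact forces together above 45 N) (contact force between stud and housing above 45 N).
It fails at once if a bystander (gauge, fitting, jar or plain pin) is moved more than 30 mm (distance of any of gauge_mid, fitting_mid, jar_mid, pin_mid from where it was at the start of the episode above 0.03 m).
It also fails if it takes over 72 s, if anything falls off the work surface, if the arm or the gripper's body presses on something with over 40 N, if the wrist force passes 120 N, or if a joint passes its speed limit or range.

## Working session

There is one attempt and no reset: what is moved stays moved. The work goes in short steps, Python scripts to look and compute and a tool call to move; the robot and the scene stay as the last step left them, time stands still between calls to the robot, and variables do not carry over. Pictures are saved under pics/ and viewed, and the job is handed in when it is done.

Besides the shell and the picture viewer there is one more tool, called by a JSON object that holds its "name" and its "arguments". servo_tool: Moves the arm, as the interface text tells. Its arguments: {"type":"object","properties":{"plan":{"type":"array"}},"required":["plan"]}

```bash
ls; mkdir -p pics
cat > h.py <<'E'
from bench import *
import numpy as np, cv2
def ray(c,px):
    K=np.array(c["camera_matrix"]);k1=c["k1"]
    x=(px[0]-K[0,2])/K[0,0];y=(px[1]-K[1,2])/K[1,1]
    p=cv2.undistortPoints(np.array([[[px[0],px[1]]]],float),K,np.array([k1,0,0,0],float))[0,0]
    R=cv2.Rodrigues(np.array(c["rvec"],float))[0];t=np.array(c["tvec"],float).ravel()
    return -R.T@t, R.T@np.array([p[0],p[1],1])
def atz(c,px,z):
    o,d=ray(c,px);return o+d*(z-o[2])/d[2]
def proj(c,P):
    return cv2.projectPoints(np.array(P,float).reshape(-1,1,3),np.array(c["rvec"],float),np.array(c["tvec"],float),np.array(c["camera_matrix"],float),np.array([c["k1"],0,0,0],float))[0][:,0]
def tri(rs):
    A=np.zeros((3,3));b=np.zeros(3)
    for o,d in rs:
        d=d/np.linalg.norm(d);M=np.eye(3)-np.outer(d,d);A+=M;b+=M@o
    return np.linalg.solve(A,b)
def pp(c,n,k=3):
    return [(round(r["conf"],2),np.array([r["centre"][1]*560,r["centre"][0]*420])) for r in pinpoint(c,n)[:k]]
E
python3 - <<'E'
from h import *
o=get_obs();print({k:np.round(v,3) for k,v in o.items()})
zs=dict(stud_grip=.082,slot=.07,housing=0,holder=0,pin_mid=.08,gauge_mid=.012,fitting_mid=.015,jar_mid=.0275)
for n in ["scene","top","wrist"]:
    c=camera(n);cv2.imwrite(f"pics/{n}0.png",c["img"])
    for k in zs:
        for cf,p in pp(c,k): print(n,k,cf,p.round(1),atz(c,p,zs[k]).round(4))
E
```

```text
pics
{'time_s': np.float64(0.0), 'q': array([-1.512,  0.182,  1.608, -0.   ,  1.354, -0.206]), 'dq': array([ 0.   ,  0.001, -0.   , -0.001, -0.   , -0.001]), 'joint_efforts': array([ 1.0000e-03, -4.4487e+01, -3.5134e+01, -0.0000e+00,  9.0000e-03,
        0.0000e+00]), 'eef_pos': array([ 0.15 , -0.554,  0.244]), 'eef_rot': array([-0.001,  0.991,  0.132,  0.   ]), 'wrist_force': array([ 0.794, -0.602,  0.477]), 'torque': array([ 0.016, -0.032, -0.008]), 'opening': np.float64(0.997)}
scene stud_grip 0.76 [420.  192.1] [0.5533 0.2534 0.082 ]
scene stud_grip 0.74 [399.4 161.8] [0.4598 0.2433 0.082 ]
scene stud_grip 0.66 [424.  242.7] [0.6745 0.2204 0.082 ]
scene slot 0.58 [150.4 185. ] [ 0.4933 -0.2291  0.07  ]
scene housing 0.64 [184.2 210.7] [ 0.4886 -0.1786  0.    ]
scene housing 0.33 [275.7 210.9] [0.4983 0.002  0.    ]
scene holder 0.77 [389.6 230.8] [0.5649 0.2119 0.    ]
scene pin_mid 0.62 [376.3 199.6] [0.5672 0.173  0.08  ]
scene gauge_mid 0.69 [273.5 212.3] [ 0.5156 -0.0031  0.012 ]
scene fitting_mid 0.65 [157.2 199. ] [ 0.4678 -0.2318  0.015 ]
scene fitting_mid 0.58 [279.2 278.
[... 242 characters left out ...]
2 0.2446 0.082 ]
top stud_grip 0.81 [127.2 242.4] [0.5575 0.2553 0.082 ]
top slot 0.88 [406.6 270.9] [ 0.5006 -0.2334  0.07  ]
top housing 0.78 [367.3 273.9] [ 0.4927 -0.1794  0.    ]
top housing 0.37 [126.5 247.9] [0.55   0.2894 0.    ]
top holder 0.81 [166.5 241.2] [0.5618 0.2118 0.    ]
top pin_mid 0.63 [177.5 236.6] [0.5663 0.1685 0.08  ]
top pin_mid 0.25 [396.3 272.2] [ 0.499  -0.2124  0.08  ]
top gauge_mid 0.58 [281.9 262.8] [ 0.5165 -0.014   0.012 ]
top fitting_mid 0.62 [277.2 177.8] [ 0.682  -0.0072  0.015 ]
top fitting_mid 0.51 [279.5 260.6] [ 0.5208 -0.0094  0.015 ]
top fitting_mid 0.39 [369.8 272.1] [ 0.4967 -0.1811  0.015 ]
top jar_mid 0.71 [311.9 154.1] [ 0.7251 -0.0753  0.0275]
```

View pics/scene0.png

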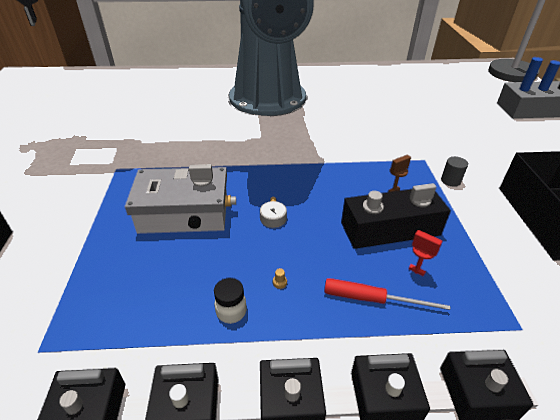

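View pics/top0.png

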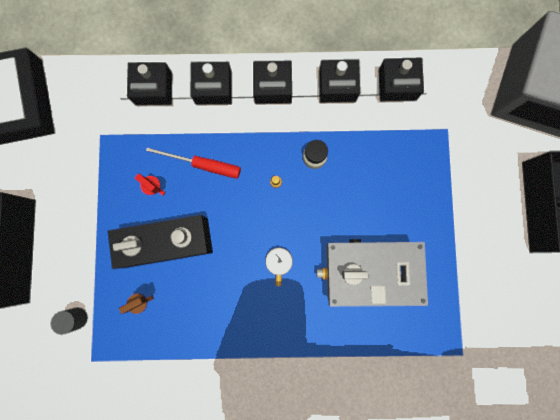

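View pics/wrist0.png

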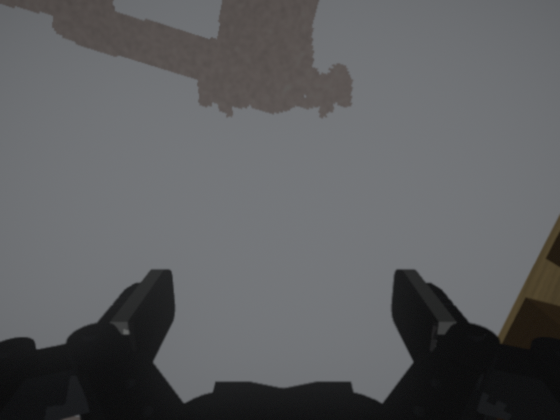

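Run:
```python
from h import *
c=camera("wrist");R=cv2.Rodrigues(np.array(c["rvec"],float))[0];t=np.array(c["tvec"],float).ravel()
print("cam pos",-R.T@t,"fwd",R[2],"right",R[0]);print(np.array(c["camera_matrix"]),c["k1"])
print("tcp px",proj(c,get_obs()["eef_pos"]))
c=camera("top")
for r in trace(c,"stud_grip")[:4]:
    m=r["mask"].astype(np.uint8);ys,xs=np.nonzero(m);print(r["conf"],r["rect"],m.sum(),xs.mean(),ys.mean())
for n,z in(("housing",.07),("holder",.063)):
    r=trace(c,n)[0];m=r["mask"].astype(np.uint8);ct=max(cv2.findContours(m,0,2)[0],key=cv2.contourArea)
    print(n,cv2.minAreaRect(ct));print([atz(c,p,z)[:2].round(4) for p in cv2.boxPoints(cv2.minAreaRect(ct))])
cv2.imwrite("pics/top_a.png",np.hstack([cv2.resize(c["img"][200:320,310:440],None,fx=3,fy=3,interpolation=cv2.INTER_CUBIC),cv2.resize(c["img"][200:320,100:230],None,fx=3,fy=3,interpolation=cv2.INTER_CUBIC)]))
```

```text
cam pos [ 0.219686   -0.53642997  0.37401633] fwd [-0.27312355 -0.07374188 -0.9591484 ] right [ 2.61643359e-01 -9.65164578e-01 -3.00171991e-04]
[[369.21807197   0.         282.7125782 ]
 [  0.         369.21807197 207.20876125]
 [  0.           0.           1.        ]] 0.015407778760806179
tcp px [[282.24000208 290.1839492 ]]
0.84 [0.2393, 0.4181, 0.2966, 0.4662] 367 149.47683923705722 184.38692098092642
0.63 [0.2082, 0.7024, 0.2761, 0.75] 411 135.74452554744525 303.7347931873479
0.62 [0.2007, 0.5633, 0.2502, 0.6055] 401 128.72568578553617 245.28927680798006Traceback (most recent call last):
  File "<stdin>", line 9, in <module>
IndexError: list index out of range
```

{"name": "servo_tool", "arguments": {"plan": [[[0.035, 0.032, 0, 0.131, 1], [0.035, 0.032, 0, 0.131, 1], [0.035, 0.032, 0, 0.131, 1], [0.035, 0.032, 0, 0.131, 1], [0.035, 0.032, 0, 0.131, 1], [0.035, 0.032, 0, 0.131, 1], [0.035, 0.032, 0, 0.131, 1], [0.035, 0.032, 0, 0.131, 1]]]}}

```text
time_s: 2.35
eef_pos: [0.4317, -0.2975, 0.2456]
eef_rot: [0.0, 0.791, 0.612, 0.0]
wrist_force: [-0.3, -0.2, -0.6]
opening: 1.002
```

{"name": "servo_tool", "arguments": {"plan": [[[0.035, 0.032, 0, 0.131, 1], [0.035, 0.032, 0, 0.131, 1], [0, 0, 0, 0, 1], [0, 0, 0, 0, 1]]]}}

```text
time_s: 2.75
eef_pos: [0.501, -0.234, 0.2451]
eef_rot: [-0.0, 0.705, 0.709, -0.0]
wrist_force: [-0.1, -0.4, -0.4]
opening: 0.998
```

```bash
cat > look.py <<'E'
from h import *
import sys
tag=sys.argv[1];names=sys.argv[2:]
o=get_obs();print({k:np.round(o[k],4) for k in("time_s","q","eef_pos","eef_rot","wrist_force","opening")})
zs=dict(stud_grip=.082,slot=.07,housing=0,holder=0,pin_mid=.08)
c=camera("wrist");cv2.imwrite(f"pics/{tag}.png",c["img"])
for k in names:
    for cf,p in pp(c,k): print(k,cf,p.round(1),atz(c,p,zs[k]).round(4))
import pickle;pickle.dump(c,open(f"{tag}.pkl","wb"))
E
python3 look.py w1 slot housing stud_grip
```

```text
{'time_s': np.float64(2.75), 'q': array([-6.5130e-01,  1.3230e-01,  1.6628e+00, -4.0000e-04,  1.3469e+00,
       -6.5730e-01]), 'eef_pos': array([ 0.501 , -0.234 ,  0.2451]), 'eef_rot': array([-2.000e-04,  7.050e-01,  7.093e-01, -2.000e-04]), 'wrist_force': array([-0.131 , -0.3619, -0.4033]), 'opening': np.float64(0.9979)}
housing 0.89 [279.5 115.6] [ 0.4972 -0.1787  0.    ]
```

View pics/w1.png

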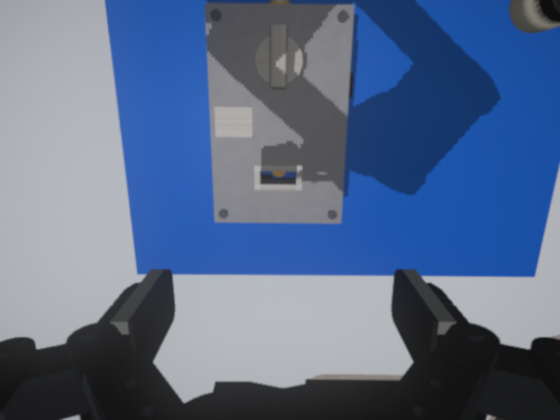

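Run:
```python
from h import *
import pickle
c=pickle.load(open("w1.pkl","rb"))
cv2.imwrite("pics/w1z.png",cv2.resize(c["img"][150:205,235:320],None,fx=8,fy=8,interpolation=cv2.INTER_CUBIC))
# box corner screws and slot candidates
for n,p in dict(sA=(216,15),sB=(343,16.5),sC=(223.5,213.5),sD=(332.5,214.5)).items(): print(n,atz(c,p,.07).round(4))
```

```text
sA [ 0.4505 -0.1037  0.07  ]
sB [ 0.5446 -0.1042  0.07  ]
sC [ 0.4498 -0.2579  0.07  ]
sD [ 0.5438 -0.2582  0.07  ]
```

View pics/w1z.png

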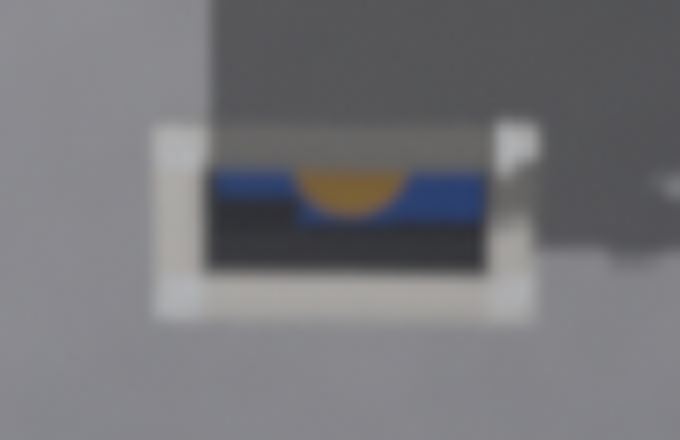

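Run:
```python
from h import *
import pickle
c=pickle.load(open("w1.pkl","rb"))
print(atz(c,(277.75,177.1),.07),[atz(c,p,.07)[:2].round(4) for p in((260.25,177),(295.25,177),(277.7,170.75),(277.7,183.25))])
t=camera("top")
cv2.imwrite("pics/top_a.png",np.hstack([cv2.resize(t["img"][230:310,320:435],None,fx=4,fy=4,interpolation=cv2.INTER_CUBIC),cv2.resize(t["img"][205:275,100:180],(366,320),interpolation=cv2.INTER_CUBIC)]))
```

```text
[ 0.49645758 -0.22563232  0.07      ] [array([ 0.4818, -0.2256]), array([ 0.5111, -0.2255]), array([ 0.4964, -0.2202]), array([ 0.4964, -0.2309])]
```

View pics/top_a.png

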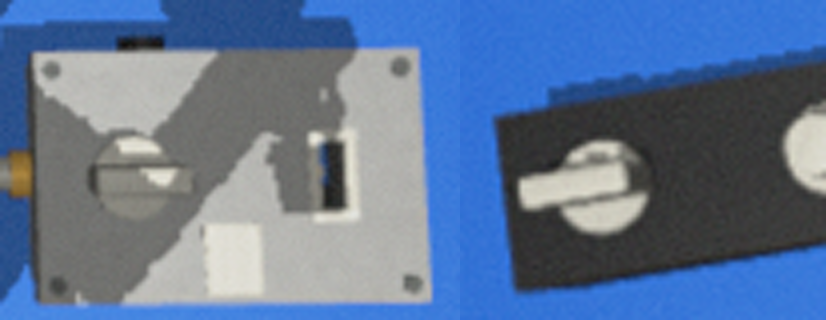

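{"name": "servo_tool", "arguments": {"plan": [[[0.0075, 0.048, 0, 0, 1], [0.0075, 0.048, 0, 0, 1], [0.0075, 0.048, 0, 0, 1], [0.0075, 0.048, 0, 0, 1], [0.0075, 0.048, 0, 0, 0.3], [0.0075, 0.048, 0, 0, 0.3], [0.0075, 0.048, 0, 0, 0.3], [0.0025, 0.048, 0, 0, 0.3]]]}}

```text
time_s: 3.8
eef_pos: [0.556, 0.1497, 0.2456]
eef_rot: [0.0, 0.707, 0.708, 0.0]
wrist_force: [0.9, 0.6, -0.1]
opening: 0.653
```

{"name": "servo_tool", "arguments": {"plan": [[[0, 0.048, 0, 0, 0.3], [0, 0.048, 0, 0, 0.3], [0, 0, 0, 0, 0.3], [0, 0, 0, 0, 0.3]]]}}

```text
time_s: 4.2
eef_pos: [0.5554, 0.245, 0.2451]
eef_rot: [0.0, 0.705, 0.709, -0.0]
wrist_force: [0.8, 0.6, -0.3]
opening: 0.652
```

```bash
python3 look.py w2 stud_grip pin_mid holder
```

```text
{'time_s': np.float64(4.2), 'q': array([ 2.2040e-01,  2.5160e-01,  1.5229e+00, -5.0000e-04,  1.3675e+00,
        2.1570e-01]), 'eef_pos': array([0.5554, 0.245 , 0.2451]), 'eef_rot': array([ 1.000e-04,  7.054e-01,  7.088e-01, -3.000e-04]), 'wrist_force': array([ 0.7749,  0.6193, -0.2809]), 'opening': np.float64(0.652)}
stud_grip 0.98 [156.6 188. ] [0.4529 0.2463 0.082 ]
stud_grip 0.58 [283.5 175.5] [0.5557 0.2571 0.082 ]
stud_grip 0.58 [412.5 208.8] [0.6621 0.2297 0.082 ]
pin_mid 0.87 [298. 278.] [0.5689 0.1652 0.08  ]
holder 0.69 [289.3 202. ] [0.5622 0.2121 0.    ]
```

View pics/w2.png

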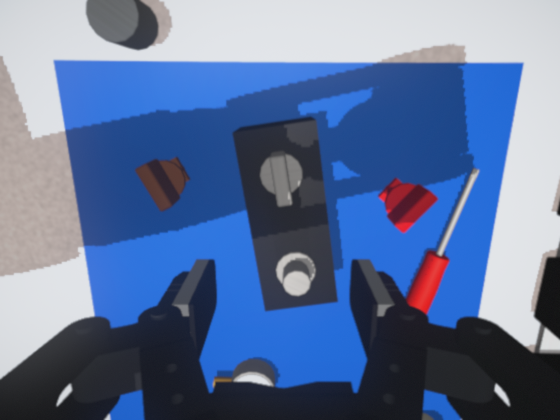

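Run:
```python
from h import *
import pickle
c=pickle.load(open("w2.pkl","rb"))
cv2.imwrite("pics/w2z.png",cv2.resize(c["img"][140:220,240:330],None,fx=8,fy=8,interpolation=cv2.INTER_CUBIC))
```

```text
(no output)
```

View pics/w2z.png

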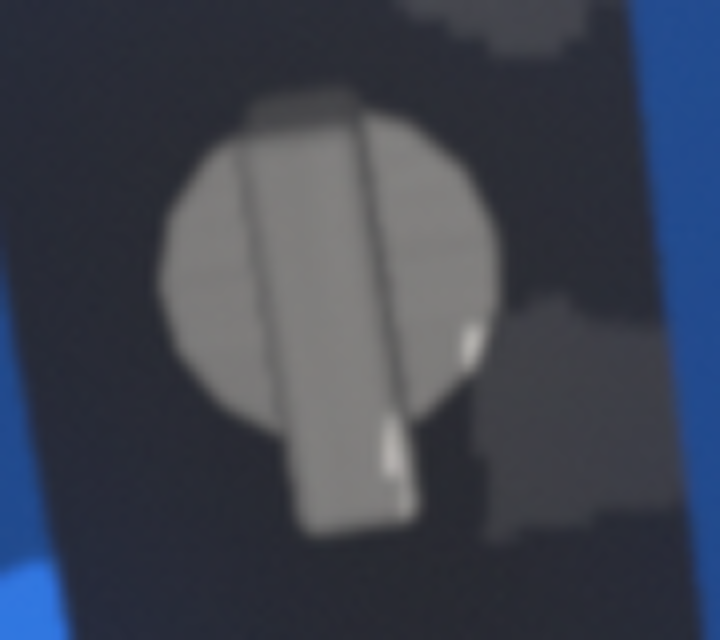

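Run:
```python
from h import *
import pickle
c=pickle.load(open("w2.pkl","rb"))
f=lambda p,z:atz(c,(240+p[0]/8-.4,140+p[1]/8-.4),z)[:2]
P=[f(p,.096) for p in((247,137),(358,127),(308,535),(418,522))]
print(np.round(P,4)); a=(P[0]+P[1])/2;b=(P[2]+P[3])/2
print((a+b)/2,np.linalg.norm(a-b),np.degrees(np.arctan2(*(a-b)[::-1])),np.linalg.norm(P[0]-P[1]))
print("flange centre",f((330,275),.068))
```

```text
[[0.5457 0.2744]
 [0.5562 0.2754]
 [0.5515 0.2353]
 [0.5623 0.2367]]
[0.55394871 0.25542716] 0.03931799778428428 98.70374794841044 0.010500696660586699
flange centre [0.55349636 0.25558827]
```

{"name": "servo_tool", "arguments": {"plan": [[[-0.0014, 0.0105, 0, 0.074, 0.3], [0, 0, -0.02, 0.074, 0.3], [0, 0, -0.035, 0, 0.3], [0, 0, -0.035, 0, 0.3], [0, 0, -0.03, 0, 0.3], [0, 0, -0.02, 0, 0.3], [0, 0, -0.018, 0, 0.3], [0, 0, 0, 0, 0.3]]]}}

```text
time_s: 5.2
eef_pos: [0.5524, 0.2535, 0.0844]
eef_rot: [-0.002, 0.652, 0.758, -0.002]
wrist_force: [-0.0, -0.1, -1.3]
opening: 0.651
```

```bash
python3 look.py w3
```

```text
{'time_s': np.float64(5.2), 'q': array([ 2.3520e-01,  4.3980e-01,  1.6283e+00, -1.0000e-04,  1.0791e+00,
        8.5600e-02]), 'eef_pos': array([0.5524, 0.2535, 0.0844]), 'eef_rot': array([-0.0016,  0.6523,  0.758 , -0.0023]), 'wrist_force': array([-0.0229, -0.0769, -1.2968]), 'opening': np.float64(0.6514)}
```

View pics/w3.png

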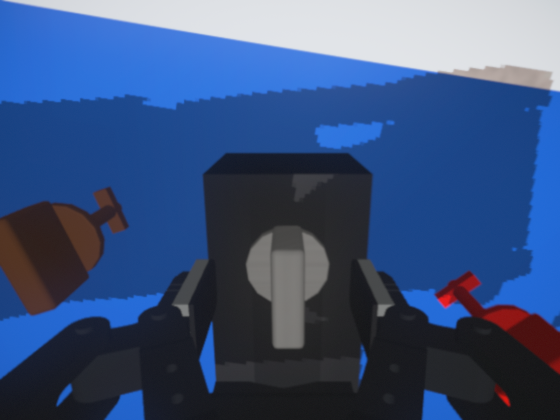

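{"name": "servo_tool", "arguments": {"plan": [[[0, 0, 0, 0, 0.3], [0, 0, 0, 0, 0.3]]]}}

```text
time_s: 5.45
eef_pos: [0.5553, 0.2554, 0.089]
eef_rot: [0.001, 0.652, 0.759, 0.001]
wrist_force: [0.2, -0.4, 0.5]
opening: 0.651
```

```bash
python3 look.py w4
python3 - <<'E'
from h import *
import pickle
c=pickle.load(open("w4.pkl","rb"))
cv2.imwrite("pics/w4z.png",cv2.resize(c["img"][215:365,220:360],None,fx=4,fy=4,interpolation=cv2.INTER_CUBIC))
o=get_obs()
print(proj(c,o["eef_pos"]),proj(c,[.554,.2555,.096]),proj(c,[.554,.2555,.068]))
E
```

```text
{'time_s': np.float64(5.45), 'q': array([0.2371, 0.4351, 1.6241, 0.    , 1.0797, 0.0858]), 'eef_pos': array([0.5553, 0.2554, 0.089 ]), 'eef_rot': array([0.0008, 0.6516, 0.7585, 0.0011]), 'wrist_force': array([ 0.1903, -0.3507,  0.5448]), 'opening': np.float64(0.6508)}
[[283.37380749 290.10317961]] [[280.28670848 299.28780326]] [[280.49417583 266.29016785]]
```

View pics/w4z.png

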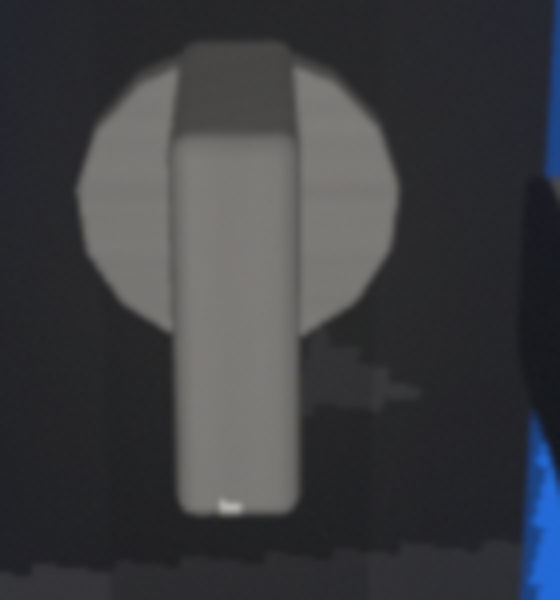

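Run:
```python
from h import *
import pickle
c=pickle.load(open("w4.pkl","rb"))
f=lambda p,z:atz(c,(220+p[0]/4-.4,215+p[1]/4-.4),z)[:2]
P=[f(p,.096) for p in((174,135),(298,135),(180,513),(299,513))]
print(np.round(P,4)); a=(P[0]+P[1])/2;b=(P[2]+P[3])/2
print((a+b)/2,np.linalg.norm(a-b),np.degrees(np.arctan2(*(a-b)[::-1])),np.linalg.norm(P[0]-P[1]))
print("flange centre",f((238,186),.068))
o=get_obs();w,x,y,z=o["eef_rot"];print(np.degrees(2*np.arctan2(y,x)),o["eef_pos"])
```

```text
[[0.5449 0.2747]
 [0.5558 0.2763]
 [0.5508 0.236 ]
 [0.5621 0.2377]]
[0.55343648 0.25619015] 0.03913105118653824 98.9834111694251 0.011010944659456113
flange centre [0.55301793 0.25788563]
98.68415224037363 [0.55519076 0.25550428 0.08886573]
```

{"name": "servo_tool", "arguments": {"plan": [[[-0.0015, 0.0005, -0.003, 0, 0.3], [0, 0, 0, 0, 0.3], [0, 0, 0, 0, -1], [0, 0, 0, 0, -1], [0, 0, 0, 0, -1], [0, 0, 0, 0, -1], [0, 0, 0, 0, -1], [0, 0, 0, 0, -1]]]}}

```text
time_s: 6.3
eef_pos: [0.5528, 0.2561, 0.0845]
eef_rot: [0.0, 0.651, 0.759, 0.0]
wrist_force: [0.3, 0.7, 1.5]
opening: 0.126
```

{"name": "servo_tool", "arguments": {"plan": [[[0, 0, 0, 0, -1], [0, 0, 0, 0, -1], [0, 0, 0, 0, -1]]]}}

```text
time_s: 6.6
eef_pos: [0.5528, 0.2561, 0.0845]
eef_rot: [0.0, 0.651, 0.759, 0.0]
wrist_force: [0.1, -0.4, 3.2]
opening: 0.127
```

```bash
python3 look.py w5
```

```text
{'time_s': np.float64(6.6), 'q': array([2.3920e-01, 4.3900e-01, 1.6292e+00, 1.0000e-04, 1.0729e+00,
       8.7200e-02]), 'eef_pos': array([0.5528, 0.2561, 0.0845]), 'eef_rot': array([1.000e-04, 6.514e-01, 7.588e-01, 2.000e-04]), 'wrist_force': array([ 0.055 , -0.3721,  3.1643]), 'opening': np.float64(0.1268)}
```

View pics/w5.png

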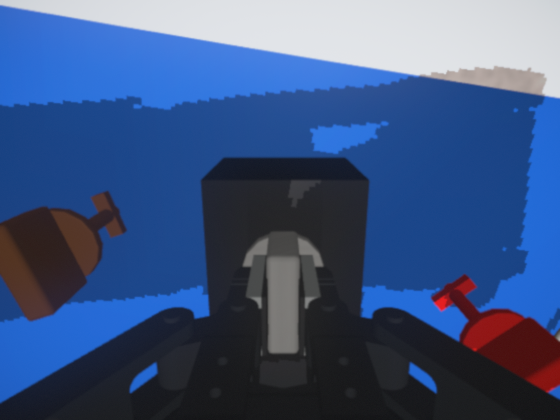

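{"name": "servo_tool", "arguments": {"plan": [[[0, 0, 0.01, 0, -1], [0, 0, 0.015, 0, -1], [0, 0, 0.02, 0, -1], [0, 0, 0.025, 0, -1], [0, 0, 0.03, 0, -1], [0, 0, 0.03, 0, -1], [0, 0, 0.03, 0, -1], [0, 0, 0, 0, -1]]]}}

```text
time_s: 7.45
eef_pos: [0.5552, 0.2567, 0.2512]
eef_rot: [0.003, 0.651, 0.759, 0.004]
wrist_force: [-0.2, -0.1, -0.9]
opening: 0.13
```

```bash
python3 look.py w6
```

```text
{'time_s': np.float64(7.45), 'q': array([ 2.3930e-01,  2.4980e-01,  1.5127e+00, -1.0000e-04,  1.3691e+00,
        8.7200e-02]), 'eef_pos': array([0.5552, 0.2567, 0.2512]), 'eef_rot': array([0.003 , 0.6513, 0.7588, 0.0041]), 'wrist_force': array([-0.1779, -0.1029, -0.8833]), 'opening': np.float64(0.1301)}
```

View pics/w6.png

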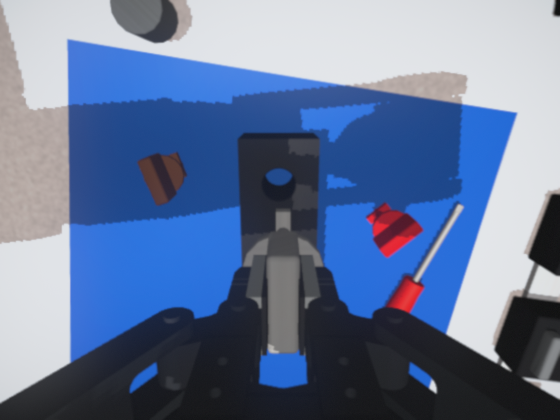

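{"name": "servo_tool", "arguments": {"plan": [[[-0.0052, -0.0438, 0, 0.1287, -1], [-0.0052, -0.0438, 0, 0.1287, -1], [-0.0052, -0.0438, 0, 0.1287, -1], [-0.0052, -0.0438, 0, 0.1287, -1], [-0.0052, -0.0438, 0, 0.1287, -1], [-0.0052, -0.0438, 0, 0.1287, -1], [-0.0052, -0.0438, 0, 0.1287, -1], [-0.0052, -0.0438, 0, 0.1287, -1]]]}}

```text
time_s: 8.3
eef_pos: [0.5097, -0.0957, 0.2435]
eef_rot: [-0.001, 0.191, 0.982, 0.0]
wrist_force: [0.9, 0.0, -0.4]
opening: 0.126
```

{"name": "servo_tool", "arguments": {"plan": [[[-0.0052, -0.0438, 0, 0.1287, -1], [-0.0052, -0.0438, 0, 0.1287, -1], [-0.0052, -0.0438, 0, 0.1287, -1], [0, 0, 0, 0, -1], [0, 0, -0.03, 0, -1], [0, 0, -0.02, 0, -1], [0, 0, 0, 0, -1], [0, 0, 0, 0, -1]]]}}

```text
time_s: 9.1
eef_pos: [0.4951, -0.2249, 0.194]
eef_rot: [-0.001, 0.002, 1.0, 0.001]
wrist_force: [-0.6, 0.2, 0.0]
opening: 0.126
```

```bash
python3 look.py w7 slot stud_bar
python3 - <<'E'
from h import *
o=get_obs();w,x,y,z=o["eef_rot"];print(np.degrees(2*np.arctan2(y,x))-90,o["eef_pos"])
E
```

```text
{'time_s': np.float64(9.1), 'q': array([-6.4480e-01,  1.6490e-01,  1.7341e+00,  1.0000e-04,  1.2444e+00,
       -2.2124e+00]), 'eef_pos': array([ 0.4951, -0.2249,  0.194 ]), 'eef_rot': array([-7.0e-04,  1.6e-03,  1.0e+00,  6.0e-04]), 'wrist_force': array([-0.6253,  0.1796,  0.0065]), 'opening': np.float64(0.1263)}
slot 0.74 [531.8 211.6] [ 0.5012 -0.0477  0.07  ]
slot 0.68 [284.5 204.6] [ 0.4953 -0.2238  0.07  ]
89.83777502140603 [ 0.49618485 -0.22587464  0.1957507 ]Traceback (most recent call last):
  File "look.py", line 8, in <module>
    for cf,p in pp(c,k): print(k,cf,p.round(1),atz(c,p,zs[k]).round(4))
                                                       ~~^^^
KeyError: 'stud_bar'
```

View pics/w7.png

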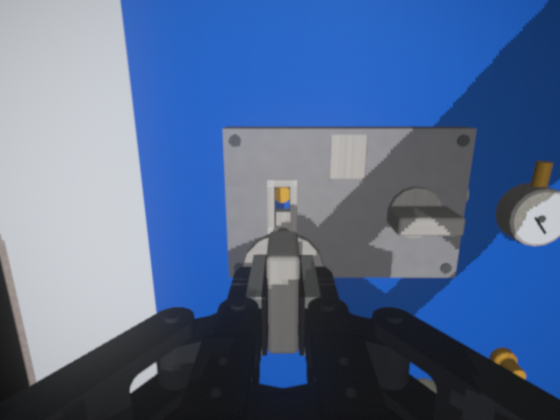

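```bash
cat > z.py <<'E'
import sys,pickle,cv2
from h import *
t=sys.argv[1];x0,y0,x1,y1,s=map(int,sys.argv[2:7])
c=camera("wrist");pickle.dump(c,open(t+".pkl","wb"))
cv2.imwrite(f"pics/{t}.png",cv2.resize(c["img"][y0:y1,x0:x1],None,fx=s,fy=s,interpolation=cv2.INTER_CUBIC))
o=get_obs();w,x,y,z=o["eef_rot"];print(o["time_s"],"yaw",np.degrees(2*np.arctan2(y,x))-90,o["eef_pos"].round(4),o["wrist_force"].round(2),o["torque"].round(3),o["opening"].round(3),o["q"].round(3))
E
python3 z.py w8 235 165 335 245 8
```

```text
Traceback (most recent call last):
  File "z.py", line 6, in <module>
    o=get_obs();w,x,y,z=o["eef_rot"];print(o["time_s"],"yaw",np.degrees(2*np.arctan2(y,x))-90,o["eef_pos"].round(4),o["wrist_force"].round(2),o["torque"].round(3),o["opening"].round(3),o["q"].round(3))
                                                                                                                                                                   ^^^^^^^^^^^^^^^^^^
AttributeError: 'float' object has no attribute 'round'
```

View pics/w8.png

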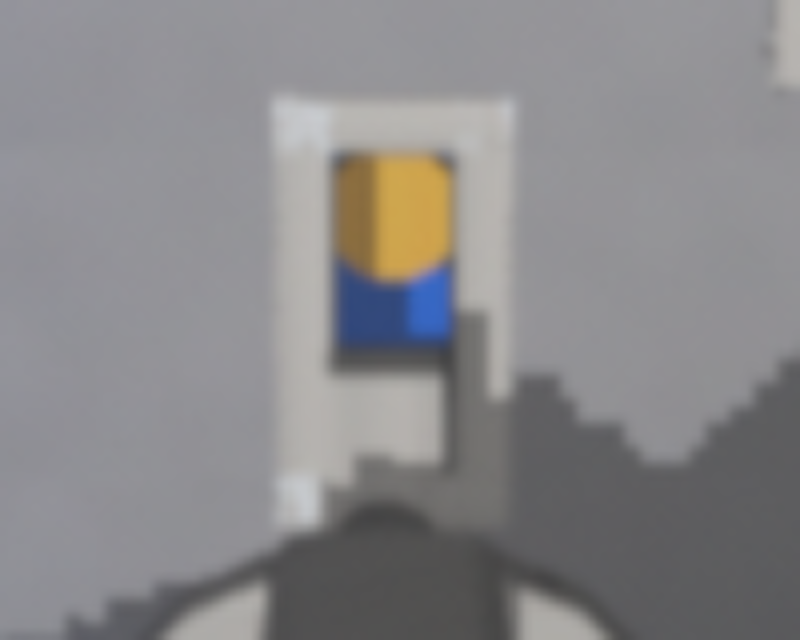

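```bash
sed -i 's/o\["opening"\].round(3)/round(float(o["opening"]),3)/' z.py
python3 - <<'E'
from h import *
import pickle
c=pickle.load(open("w8.pkl","rb"));o=get_obs();p=o["eef_pos"];print(p)
f=lambda q,z:atz(c,(235+q[0]/8-.4,165+q[1]/8-.4),z)
print("frame corners",[f(q,.07)[:2].round(4) for q in((272,100),(516,100),(276,525))])
print("slot top edge",f((332,153),.07),f((455,153),.07))
print("bar", [f(q,z)[:2].round(4) for q,z in (((328,375),.1303),((445,375),.1303),((328,355),.1245),((445,355),.1245))])
for z in(.13,.1245):print(proj(c,[p+[.013,0,z-p[2]],p+[.013,.004,z-p[2]],p+[.013,-.004,z-p[2]]]))
E
```

```text
[ 0.49613385 -0.2258908   0.19567489]
frame corners [array([ 0.4772, -0.2361]), array([ 0.4772, -0.2147]), array([ 0.5168, -0.2363])]
slot top edge [ 0.48194741 -0.23088277  0.07      ] [ 0.48197685 -0.2200395   0.07      ]
bar [array([ 0.4837, -0.2301]), array([ 0.4837, -0.222 ]), array([ 0.484 , -0.2302]), array([ 0.4841, -0.2219])]
[[283.33044959 253.84178723]
 [290.34315607 253.82581466]
 [276.31821814 253.85827671]]
[[283.32400073 250.01781911]
 [290.16523837 250.00208635]
 [276.48321516 250.03400342]]
```

{"name": "servo_tool", "arguments": {"plan": [[[0.0004, 0.0005, -0.02, 0, -1], [0, 0, -0.02, 0, -1], [0, 0, -0.008, 0, -1], [0, 0, 0, 0, -1], [0, 0, 0, 0, -1]]]}}

```text
time_s: 9.8
eef_pos: [0.4963, -0.2256, 0.1473]
eef_rot: [0.001, 0.002, 1.0, -0.0]
wrist_force: [0.4, 0.2, -1.4]
opening: 0.131
```

```bash
python3 z.py w9 235 165 335 245 8
```

```text
9.85 yaw 89.82793396957942 [ 0.4965 -0.2257  0.1475] [ 0.56 -0.53 -0.62] [-0.029  0.03   0.003] 0.126 [-0.644  0.224  1.768 -0.     1.148 -2.212]
```

View pics/w9.png

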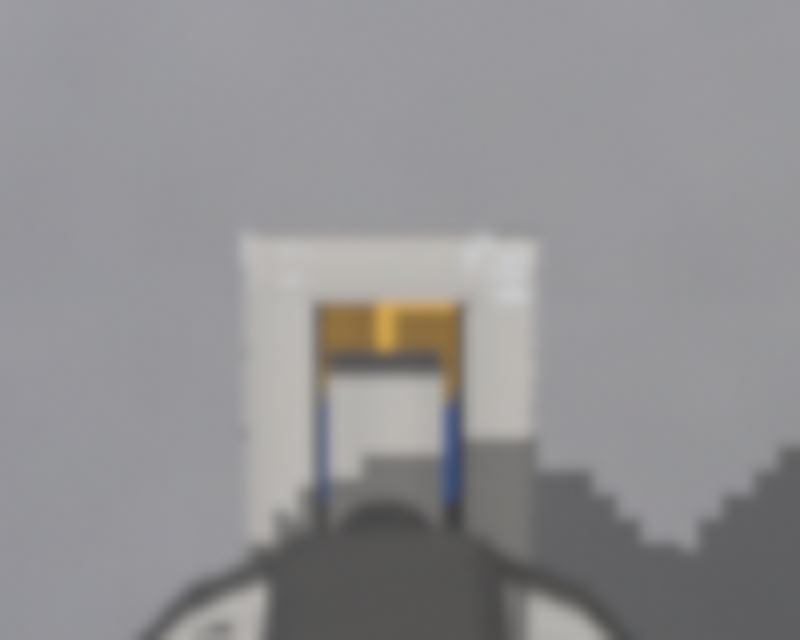

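Run:
```python
from h import *
import pickle
c=pickle.load(open("w9.pkl","rb"));p=get_obs()["eef_pos"];print(p)
f=lambda q,z:atz(c,(235+q[0]/8-.4,165+q[1]/8-.4),z)[:2].round(4)
print("slot end",f((316,303),.07),f((462,303),.07),"frame",f((243,240),.07),f((538,240),.07))
zb=p[2]-.0025-.065
print("bar",f((327,375),zb+.003),f((445,375),zb+.003),f((327,352),zb-.003),f((445,352),zb-.003))
```

```text
[ 0.4965191  -0.22574058  0.14753414]
slot end [ 0.482  -0.2308] [ 0.4821 -0.2203] frame [ 0.4773 -0.236 ] [ 0.4774 -0.2148]
bar [ 0.4835 -0.2298] [ 0.4835 -0.2217] [ 0.4836 -0.2299] [ 0.4836 -0.2216]
```

{"name": "servo_tool", "arguments": {"plan": [[[0.0005, 0.0002, -0.002, 0, -1], [0, 0, -0.003, 0, -1], [0, 0, -0.003, 0, -1], [0, 0, -0.003, 0, -1], [0, 0, -0.003, 0, -1], [0, 0, 0, 0, -1]]]}}

```text
time_s: 10.45
eef_pos: [0.4959, -0.2248, 0.1316]
eef_rot: [-0.0, 0.002, 1.0, 0.0]
wrist_force: [0.3, -0.4, -0.3]
opening: 0.131
```

{"name": "servo_tool", "arguments": {"plan": [[[0, 0, -0.003, 0, -1], [0, 0, -0.003, 0, -1], [0, 0, -0.002, 0, -1], [0, 0, 0, 0, -1]]]}}

```text
time_s: 10.85
eef_pos: [0.4961, -0.2249, 0.1238]
eef_rot: [-0.0, 0.002, 1.0, 0.0]
wrist_force: [0.5, 0.4, -0.8]
opening: 0.126
```

```bash
python3 z.py w10 205 165 365 285 5
```

```text
10.9 yaw 89.82042729585751 [ 0.4962 -0.225   0.1241] [-0.3   0.6  -0.88] [-0.025 -0.062 -0.037] 0.128 [-0.644  0.257  1.782 -0.     1.104 -2.211]
```

View pics/w10.png

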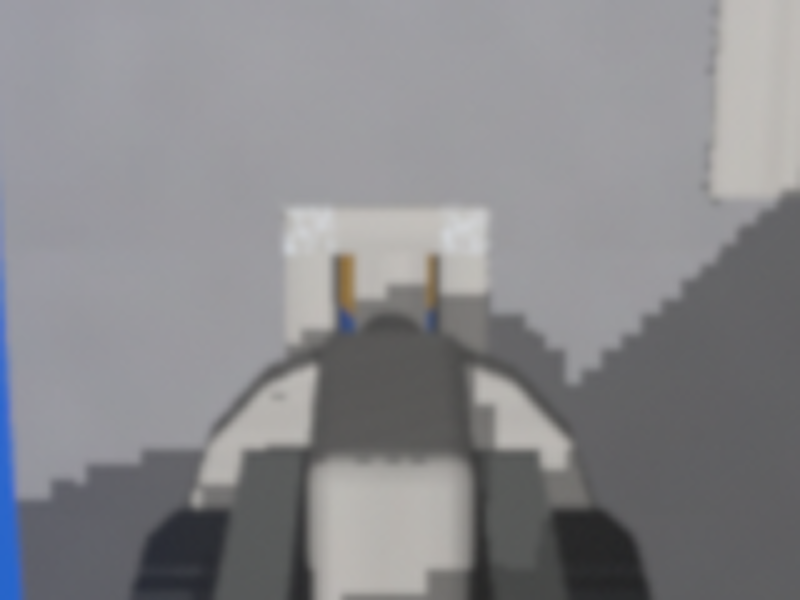

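{"name": "servo_tool", "arguments": {"plan": [[[0, 0, -0.001, 0, -1], [0, 0, -0.001, 0, -1], [0, 0, -0.001, 0, -1], [0, 0, -0.001, 0, -1], [0, 0, 0, 0, -1], [0, 0, 0, 0, -1]]]}}

```text
time_s: 11.5
eef_pos: [0.4963, -0.2251, 0.1203]
eef_rot: [0.0, 0.002, 1.0, 0.0]
wrist_force: [0.1, 0.4, -1.0]
opening: 0.132
```

{"name": "servo_tool", "arguments": {"plan": [[[0, 0, -0.001, 0, -1], [0, 0, -0.001, 0, -1], [0, 0, -0.001, 0, -1], [0, 0, 0, 0, -1], [0, 0, 0, 0, -1]]]}}

```text
time_s: 12.0
eef_pos: [0.4962, -0.225, 0.1172]
eef_rot: [-0.0, 0.002, 1.0, 0.0]
wrist_force: [-0.3, 0.6, -1.0]
opening: 0.129
```

Baseline Fz ≈ -1 N (stud weight). Continue.

{"name": "servo_tool", "arguments": {"plan": [[[0, 0, -0.001, 0, -1], [0, 0, -0.001, 0, -1], [0, 0, -0.001, 0, -1], [0, 0, 0, 0, -1], [0, 0, 0, 0, -1]]]}}

```text
time_s: 12.5
eef_pos: [0.4963, -0.225, 0.1142]
eef_rot: [-0.0, 0.002, 1.0, 0.0]
wrist_force: [-0.2, 0.1, -1.3]
opening: 0.127
```

{"name": "servo_tool", "arguments": {"plan": [[[0, 0, -0.001, 0, -1], [0, 0, -0.001, 0, -1], [0, 0, -0.001, 0, -1], [0, 0, 0, 0, -1], [0, 0, 0, 0, -1]]]}}

```text
time_s: 13.0
eef_pos: [0.4963, -0.225, 0.1112]
eef_rot: [-0.0, 0.002, 1.0, 0.0]
wrist_force: [0.6, 0.3, -1.4]
opening: 0.125
```

{"name": "servo_tool", "arguments": {"plan": [[[0, 0, -0.001, 0, -1], [0, 0, -0.001, 0, -1], [0, 0, -0.001, 0, -1], [0, 0, 0, 0, -1], [0, 0, 0, 0, -1]]]}}

```text
time_s: 13.5
eef_pos: [0.4963, -0.2251, 0.1082]
eef_rot: [-0.0, 0.002, 1.0, 0.0]
wrist_force: [0.6, -0.2, -0.6]
opening: 0.128
```

{"name": "servo_tool", "arguments": {"plan": [[[0, 0, -0.001, 0, -1], [0, 0, -0.001, 0, -1], [0, 0, -0.001, 0, -1], [0, 0, 0, 0, -1], [0, 0, 0, 0, -1]]]}}

```text
time_s: 14.0
eef_pos: [0.4964, -0.2251, 0.1056]
eef_rot: [0.0, 0.002, 1.0, -0.0]
wrist_force: [-1.2, 0.8, 3.4]
opening: 0.127
```

{"name": "servo_tool", "arguments": {"plan": [[[0, 0, -0.001, 0, -1], [0, 0, -0.001, 0, -1], [0, 0, 0, 0, -1], [0, 0, 0, 0, -1]]]}}

```text
time_s: 14.4
eef_pos: [0.4966, -0.2253, 0.1043]
eef_rot: [0.0, 0.001, 1.0, -0.0]
wrist_force: [-2.2, 1.2, 8.7]
opening: 0.127
```

{"name": "servo_tool", "arguments": {"plan": [[[0, 0, -0.001, 0, -1], [0, 0, -0.001, 0, -1], [0, 0, 0, 0, -1], [0, 0, 0, 0, -1]]]}}

```text
time_s: 14.8
eef_pos: [0.4968, -0.2253, 0.103]
eef_rot: [0.0, 0.001, 1.0, -0.0]
wrist_force: [-3.7, 3.0, 14.6]
opening: 0.128
```

{"name": "servo_tool", "arguments": {"plan": [[[0, 0, -0.0009, 0, -1], [0, 0, 0, 0, -1], [0, 0, 0, 0, -1]]]}}

```text
time_s: 15.1
eef_pos: [0.4969, -0.2254, 0.1025]
eef_rot: [0.0, 0.001, 1.0, -0.0]
wrist_force: [-4.3, 4.0, 17.3]
opening: 0.126
```

```bash
python3 z.py w11 205 165 365 285 5
```

```text
15.15 yaw 89.83676274811867 [ 0.4968 -0.2254  0.1024] [-6.02  3.5  17.67] [0.822 1.084 0.034] 0.129 [-0.643  0.29   1.791 -0.     1.059 -2.211]
```

View pics/w11.png

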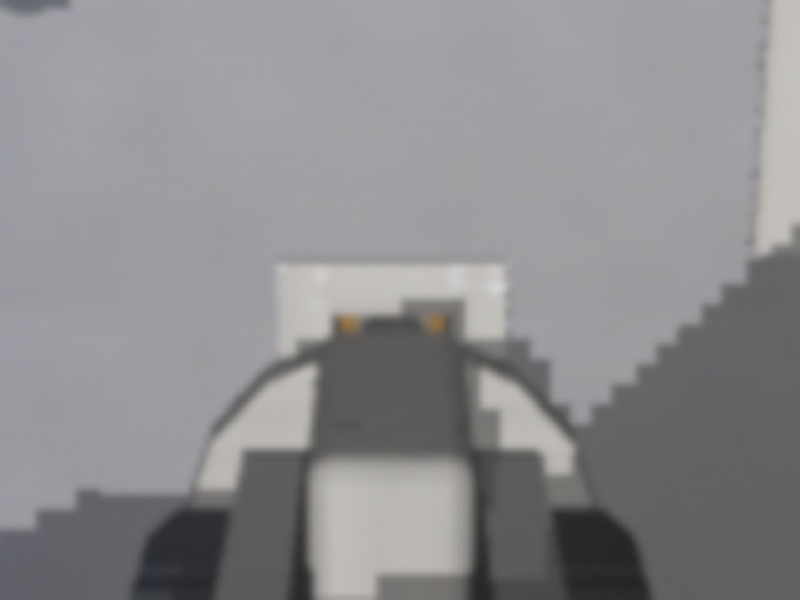

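{"name": "servo_tool", "arguments": {"plan": [[[0, 0, 0, -0.07, -1], [0, 0, 0, -0.07, -1], [0, 0, 0, 0, -1]]]}}

```text
time_s: 15.45
eef_pos: [0.4975, -0.2259, 0.1027]
eef_rot: [0.001, 0.072, 0.997, -0.001]
wrist_force: [-2.8, 3.3, 16.1]
opening: 0.127
```

```bash
python3 z.py w12 205 165 365 285 5
```

```text
15.5 yaw 81.78816732880992 [ 0.4975 -0.2259  0.1027] [-3.14  2.25 16.61] [ 0.478  0.728 -0.002] 0.125 [-0.643  0.29   1.791 -0.     1.058 -2.071]
```

{"name": "servo_tool", "arguments": {"plan": [[[0, 0, -0.0003, -0.08, -1], [0, 0, 0, -0.08, -1], [0, 0, 0, 0, -1]]]}}

```text
time_s: 15.8
eef_pos: [0.4981, -0.2264, 0.1028]
eef_rot: [0.002, 0.152, 0.988, -0.001]
wrist_force: [-1.6, 0.9, 16.5]
opening: 0.126
```

```bash
python3 z.py w13 205 165 365 285 5
```

```text
15.85 yaw 72.60958773121607 [ 0.4981 -0.2264  0.1028] [-2.54  1.54 16.02] [ 0.278  0.355 -0.019] 0.129 [-0.644  0.29   1.79  -0.     1.056 -1.911]
```

{"name": "servo_tool", "arguments": {"plan": [[[-0.0008, 0.0007, -0.0003, -0.08, -1], [0, 0, 0, -0.08, -1], [0, 0, 0, -0.08, -1], [0, 0, 0, 0, -1]]]}}

```text
time_s: 16.25
eef_pos: [0.498, -0.2263, 0.1029]
eef_rot: [0.003, 0.269, 0.963, -0.001]
wrist_force: [-0.0, 1.0, 15.7]
opening: 0.129
```

```bash
python3 z.py w14 205 165 365 285 5
```

```text
16.3 yaw 58.855563156420374 [ 0.498  -0.2263  0.1029] [-1.28 -0.05 15.72] [-0.035  0.061  0.061] 0.125 [-0.644  0.288  1.792 -0.     1.054 -1.671]
```

{"name": "servo_tool", "arguments": {"plan": [[[-0.0004, 0.0004, -0.0005, -0.08, -1], [0, 0, 0, -0.08, -1], [0, 0, 0, -0.08, -1], [0, 0, 0, 0, -1]]]}}

```text
time_s: 16.7
eef_pos: [0.4978, -0.2261, 0.1026]
eef_rot: [0.004, 0.383, 0.924, -0.001]
wrist_force: [-0.2, 0.4, 15.8]
opening: 0.126
```

```bash
python3 z.py w15 205 165 365 285 5
```

```text
16.75 yaw 45.101407472064494 [ 0.4978 -0.2261  0.1026] [ 0.03 -0.39 17.17] [-0.074  0.062 -0.035] 0.129 [-0.643  0.288  1.793 -0.     1.052 -1.431]
```

{"name": "servo_tool", "arguments": {"plan": [[[-0.0003, 0.0003, -0.0002, -0.08, -1], [0, 0, 0, -0.08, -1], [0, 0, 0, -0.08, -1], [0, 0, 0, -0.08, -1], [0, 0, 0, 0, -1]]]}}

```text
time_s: 17.25
eef_pos: [0.4976, -0.2259, 0.1025]
eef_rot: [0.004, 0.525, 0.851, -0.0]
wrist_force: [-0.4, 0.2, 16.9]
opening: 0.129
```

```bash
python3 z.py w16 205 165 365 285 5
```

```text
17.3 yaw 26.771915360304334 [ 0.4976 -0.2259  0.1025] [ 1.11  0.51 17.53] [-0.067 -0.036 -0.016] 0.122 [-0.643  0.287  1.794 -0.     1.052 -1.11 ]
```

View pics/w16.png

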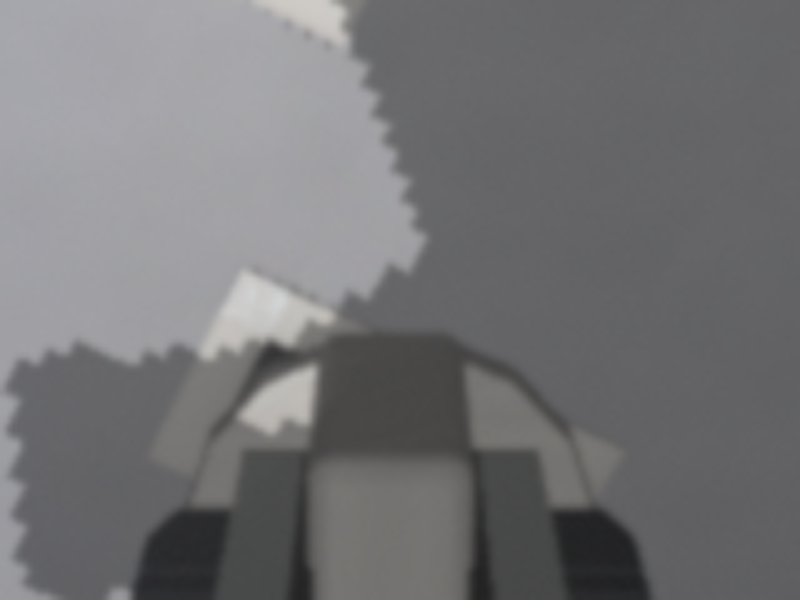

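{"name": "servo_tool", "arguments": {"plan": [[[-0.0003, 0.0003, 0, -0.08, -1], [0, 0, 0, -0.08, -1], [0, 0, 0, -0.08, -1], [0, 0, 0, -0.08, -1], [0, 0, 0, 0, -1]]]}}

```text
time_s: 17.8
eef_pos: [0.4974, -0.2256, 0.1026]
eef_rot: [0.004, 0.654, 0.757, 0.0]
wrist_force: [-0.6, 1.1, 16.8]
opening: 0.13
```

{"name": "servo_tool", "arguments": {"plan": [[[0, 0, 0, -0.08, -1], [0, 0, 0, -0.07, -1], [0, 0, 0, 0, -1], [0, 0, 0, 0, -1]]]}}

```text
time_s: 18.2
eef_pos: [0.4974, -0.2256, 0.1026]
eef_rot: [0.004, 0.708, 0.706, 0.001]
wrist_force: [0.1, -0.3, 17.5]
opening: 0.128
```

```bash
python3 z.py w17 205 165 365 285 5
```

```text
18.25 yaw -0.13253325598385857 [ 0.4974 -0.2256  0.1026] [ 0.45  0.18 17.25] [-0.093  0.024  0.051] 0.128 [-0.643  0.287  1.795 -0.     1.051 -0.641]
```

View pics/w17.png

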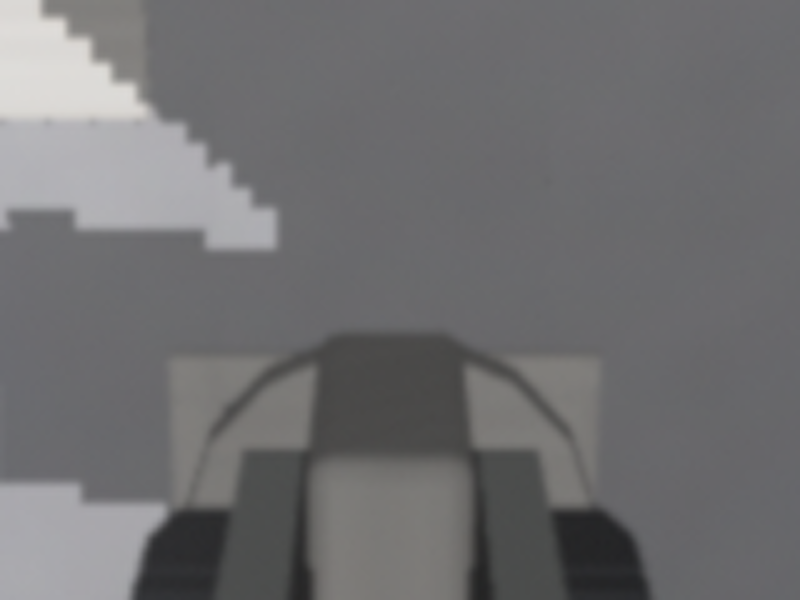

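{"name": "servo_tool", "arguments": {"plan": [[[0, 0, 0.001, 0, -1], [0, 0, 0.001, 0, -1], [0, 0, 0.001, 0, -1], [0, 0, 0.0005, 0, -1], [0, 0, 0, 0, -1], [0, 0, 0, 0, -1]]]}}

```text
time_s: 18.85
eef_pos: [0.4969, -0.2253, 0.1047]
eef_rot: [0.004, 0.708, 0.706, 0.0]
wrist_force: [2.4, -2.5, 7.4]
opening: 0.125
```

{"name": "servo_tool", "arguments": {"plan": [[[0, 0, 0.001, 0, -1], [0, 0, 0, 0, -1], [0, 0, 0, 0, -1]]]}}

```text
time_s: 19.15
eef_pos: [0.4962, -0.2248, 0.1049]
eef_rot: [0.003, 0.708, 0.706, 0.0]
wrist_force: [4.9, -2.6, 6.5]
opening: 0.126
```

{"name": "servo_tool", "arguments": {"plan": [[[0.0007, -0.0005, 0.001, 0, -1], [0, 0, 0, 0, -1], [0, 0, 0, 0, -1]]]}}

```text
time_s: 19.45
eef_pos: [0.4959, -0.2245, 0.1051]
eef_rot: [0.001, 0.708, 0.706, 0.0]
wrist_force: [3.4, -2.2, 4.7]
opening: 0.125
```

```bash
python3 z.py w18 205 165 365 285 5
```

```text
19.5 yaw -0.13412525047587565 [ 0.4959 -0.2245  0.1051] [ 3.52 -2.53  4.79] [-0.609 -0.749  0.034] 0.127 [-0.643  0.283  1.794 -0.     1.062 -0.641]
```

{"name": "servo_tool", "arguments": {"plan": [[[0.0008, -0.0007, 0.001, 0, -1], [0, 0, 0.0007, 0, -1], [0, 0, 0, 0, -1], [0, 0, 0, 0, -1]]]}}

```text
time_s: 19.9
eef_pos: [0.4956, -0.2243, 0.1058]
eef_rot: [-0.001, 0.708, 0.706, -0.0]
wrist_force: [1.8, -2.2, 1.3]
opening: 0.128
```

```bash
python3 z.py w19 205 165 365 285 5
```

```text
19.95 yaw -0.13087839858148698 [ 0.4956 -0.2243  0.1058] [ 2.51 -2.02  1.28] [-0.398 -0.365 -0.061] 0.128 [-0.643  0.283  1.792  0.     1.068 -0.641]
```

{"name": "servo_tool", "arguments": {"plan": [[[0, 0, 0, 0, 0], [0, 0, 0, 0, 0], [0, 0, 0, 0, 0.2], [0, 0, 0, 0, 0.2], [0, 0, 0, 0, 0.2]]]}}

```text
time_s: 20.45
eef_pos: [0.4959, -0.2244, 0.1062]
eef_rot: [-0.0, 0.708, 0.706, -0.0]
wrist_force: [-0.6, -0.3, 0.8]
opening: 0.596
```

```bash
python3 z.py w20 140 130 420 340 3
```

```text
20.5 yaw -0.13201999005096354 [ 0.4959 -0.2245  0.1062] [-0.59  0.11 -0.26] [0.005 0.022 0.023] 0.598 [-0.643  0.282  1.792  0.     1.068 -0.641]
```

View pics/w20.png

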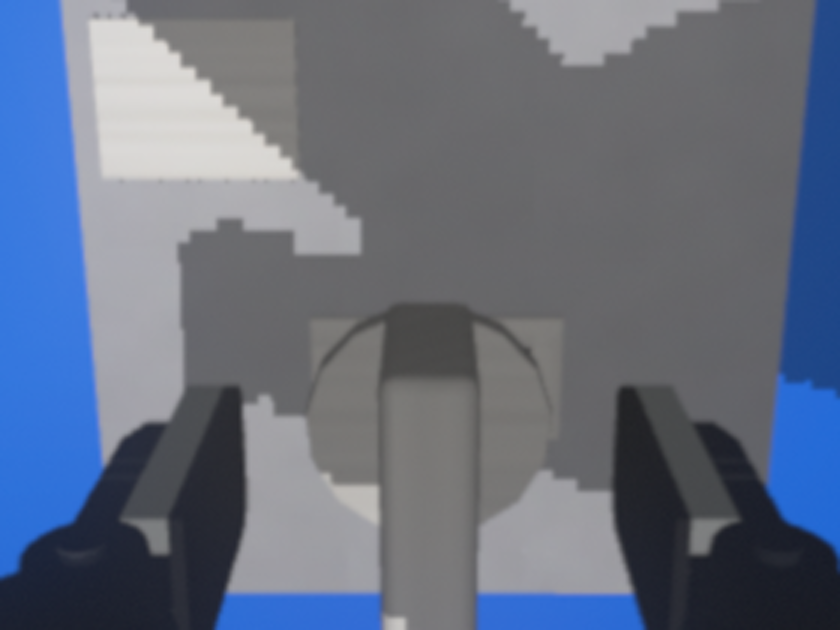

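Stud stays upright and turned. Rise clear and check.

{"name": "servo_tool", "arguments": {"plan": [[[0, 0, 0.01, 0, 0.2], [0, 0, 0.02, 0, 0.2], [0, 0, 0.03, 0, 0.2], [0, 0, 0.04, 0, 0.2], [0, 0, 0.04, 0, 0.2], [0, 0, 0, 0, 0.2], [0, 0, 0, 0, 0.2]]]}}

```text
time_s: 21.2
eef_pos: [0.4966, -0.225, 0.2482]
eef_rot: [0.002, 0.708, 0.706, 0.0]
wrist_force: [-0.3, 0.0, -0.3]
opening: 0.599
```

```bash
python3 z.py w21 200 30 360 250 3
python3 - <<'E'
from h import *
s=camera("scene");cv2.imwrite("pics/s9.png",cv2.resize(s["img"][140:260,100:300],None,fx=4,fy=4,interpolation=cv2.INTER_CUBIC))
w=camera("wrist");print(pp(s,"stud_grip",6),pp(w,"stud_grip"))
for k,z in dict(pin_mid=.08,gauge_mid=.012,fitting_mid=.015,jar_mid=.0275).items(): print(k,[(a,atz(s,p,z).round(3)) for a,p in pp(s,k,2)])
E
```

```text
21.25 yaw -0.13015706385785109 [ 0.4958 -0.2244  0.2465] [-0.26  0.67 -0.51] [ 0.011  0.024 -0.009] 0.601 [-0.643  0.111  1.683 -0.     1.347 -0.641]
[(0.97, array([425.376, 242.088])), (0.82, array([400.904, 160.314])), (0.71, array([148.68, 173.88]))] [(0.55, array([284.2  , 198.282]))]
pin_mid [(0.7, array([0.566, 0.172, 0.08 ]))]
gauge_mid [(0.9, array([ 0.523, -0.005,  0.012]))]
fitting_mid [(0.47, array([0.672, 0.006, 0.015])), (0.37, array([ 0.468, -0.234,  0.015]))]
jar_mid [(0.87, array([ 0.724, -0.077,  0.027]))]
```

View pics/w21.png

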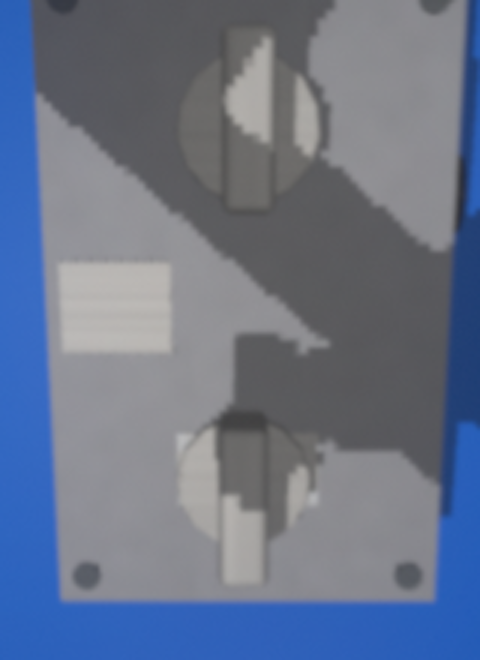

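View pics/s9.png

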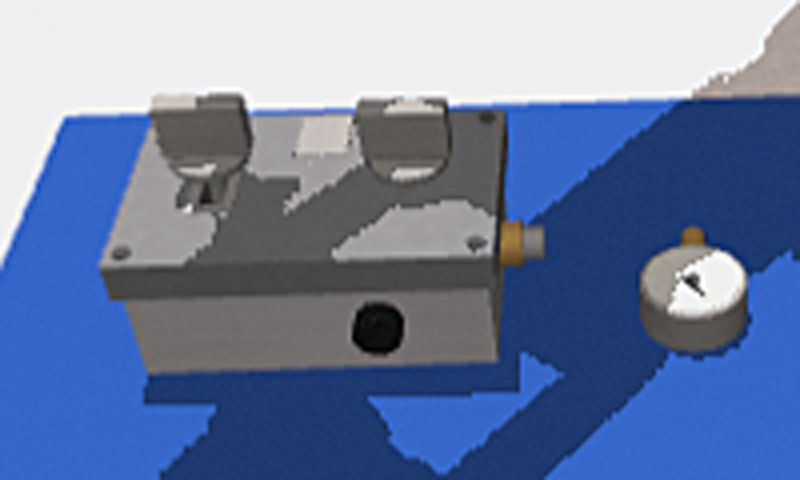

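Run:
```python
from h import *
s=camera("scene");w=camera("wrist");t=camera("top")
r=[ray(s,(148.68,173.88)),ray(w,(284.2,198.28))]
print(tri(r)-np.array([.4971,-.2255,.07]))
f=lambda q:atz(w,(200+q[0]/3-.3,30+q[1]/3-.3),.116)[:2]
a=(f((220,430))+f((266,430)))/2;b=(f((222,584))+f((265,584)))/2
print((a+b)/2,np.linalg.norm(a-b),np.degrees(np.arctan2(*(a-b)[::-1])))
print(hand_in())
```

```text
[-0.00055861 -0.00096092  0.02781494]
[ 0.49408558 -0.22288139] 0.03855022211088941 89.95779311994002
the job is handed in; nothing more can be done
None
```

The stud is in the slot, turned a quarter turn clockwise and released. I handed the job in at about 21 s of the 72 s allowed; the hand-in reports no verdict.

- **Pick and insert:** I gripped the grey stud across its wing, lifted it from the holder, and lined its cross-bar up with the slot using the wrist camera. It went in with no noticeable force.
- **Press and turn:** I pressed until the wrist read about 18 N, allowing for the stud's weight. It stayed between about 16.5 and 18.6 N through the whole turn. Turning torque stayed near zero, so nothing jammed.
- **Let up:** It rose about 2 mm and stopped, so the notch is holding it. I then opened the jaws and raised the arm.

**Last checks:**
- The wing is at 90.0° in the world, and the box is turned by about -0.3°, so it is across the slot. The stud looks upright and matches the one already locked.
- Two estimates put the stud's middle point about 28 mm (cameras) and 32 mm (arm height) above the mouth. Both are below the 47 mm limit.
- From the cameras, the stud is about 1 mm off the slot axis. A rougher reading from the wing's top face gave about 4 mm. They disagree, but both are within 6 mm.
- The gauge, fitting, jar and pin are all within about 10 mm of where they started, which is camera accuracy.
- The arm touches nothing.

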